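# Tuck the tiffin strap under its lip

## Robot

A 6-joint arm with a two-finger parallel gripper is mounted at the origin on the work surface. World frame = base frame: x ahead of the robot, y to its left, z up, the work surface at z = 0. Lengths are in m, angles in rad, forces in N, time in s.
With the tool pointing down it reaches from about 0.3 to 0.825 m from the base axis. Payload 5.4 kg.
Tool frame: the origin (TCP) lies at the very end of the fingers, on their centre line; the grasp point (between the pads) lies 19 mm behind it; z points along the fingers, x is the direction in which the jaws open and shut, and the axes are right-handed (so a half turn about z gives the same grasp; the last joint's range is limited). The gripper opens to 92 mm and grips with 3 to 60 N. Pads are 20 mm wide; open, the fingers measure 128 mm over their backs; the gripper's body (75 mm by 189 mm) begins 69 mm behind the grasp point.
Start: joints at [-1.327, 0.158, 1.597, -0, 1.386, -0.21], TCP at [0.252, -0.517, 0.215] pointing down, gripper open.
Joint ranges: [-2.91, 2.91], [-0.94, 2.29], [0.18, 2.7], [-1.29, 4.43], [0.17, 2.64], [-3, 3]. Speed limits (rad/s): [2.57, 2.57, 3.14, 3.14, 3.14, 3.14].

## Interface

Orientations are given as a rotation vector (axis times angle).
In Python, from workcell import bot gives the robot as it stands. Calls block until the motion is done:
- bot.goto(position, orientation): joint-space move of the TCP to a pose.
- bot.line_to(position, rot=None, max_speed=0.15): straight line of the TCP; rot=None keeps the orientation; max_speed is the mean speed in m/s.
- bot.set_joints(angles): joint-space move.
- bot.set_gripper(opening, newtons=None): opening from 0.0 (shut) to 1.0 (fully open); newtons is the grip in N (None keeps the last); returns when the fingers have stopped.
- bot.hold(seconds).
- bot.inverse_kinematics(position, orientation): joint angles nearest the present ones, or None.
- bot.read_camera(name): name is "side" or "top" or "wrist"; returns a dict with "pixels" (400x640x3 uint8, blue, green, red), "fx", "fy", "cx", "cy" (pixels), "k1" (the pictures are not rectified: a ray, as slopes to the right and down, at radius r is drawn at 1 + k1 r^2 times it, then the intrinsics apply), "R" (3x3) and "t" (3): a world point X has camera coordinates R X + t. Camera axes: x right, y down, z forward; pixel columns grow to the right and rows downward; lengths in m; the calibration is good to about 2 mm. A picture is of the moment at which its call begins. There is no depth.
A pose or a line that the arm cannot do raises bot.MotionError and nothing moves.
- bot.job_done(): hands the job in, once; it reports no verdict.
Readings, each from a call of its own:
- bot.current_clock(): time.
- bot.current_joints(): joint angles.
- bot.current_joint_vel(): joint speeds.
- bot.current_effort(): joint torques, N m.
- bot.current_ee_pos(): TCP position.
- bot.current_tool_rot(): TCP orientation.
- bot.current_contact_force(): force on the tool from outside, world axes, zero at the start.
- bot.current_ft_torque(): the same for the moment, N m.
- bot.current_opening(): opening from 0.0 (shut) to 1.0 (fully open).
Only numpy, scipy, OpenCV 4.12 (cv2) and the standard library are available. Lean on these libraries where they do the work, as an engineer would, in place of code of your own. Each camera call takes 0.05 s, during which the arm holds its last target.

## Task

Make the tiffin box ready to travel: push its upright strap over with the fingertips so that it folds down across the lid, press it flat, and push it along by its ridge until its end is tucked fully home beneath the retaining lip, then let go so that it stays there. Only push and press, never lift: the box must stay standing in its place and the other things on the counter must be left alone.

Things in the scene. Friction and masses are not known exactly. Their poses are not given: they have to be found in the camera images.
- tiffin: packed steel tiffin box, loose, about 1.4 kg: 113 mm along its x, 150 along its y, lid top 64 mm above the counter, shut spring clips on the long sides (not used). Origin: centre of its underside, z up. A metal strap stands on the lid: its hinge runs along box x near the +y end of the lid; it folds over towards box -y, where the retaining lip is.
- strap (a joint): fold angle of the strap, rad: 0 = flat, level across the lid (hard stop, underside 4.5 mm above the lid); 1.57 = upright; more = leaning away from the lip (limit 2.2). A light spring (0.04 Nm/rad, rest at 1.7) lifts the strap again unless its end is under the lip; some 1 to 2 N at mid-length folds it.
- slot_pin (a joint): slide of the strap and its hinge pin towards the lip (box -y), m: 0 = drawn back, 0.016 = stop, fully home. Stays where left; slides at about 3 N. Hinge axis at box (0, 0.065 - value, 0.070). The flat strap's end clears the lip's edge by 7 mm at 0 and is 9 mm beneath the lip at 0.016. Beyond about 0.006 the strap would land on top of the lip when folded.
- tongue_tip (a point): centre of the strap's free end (mid-thickness), 122 mm from the hinge axis; z is the normal of the ridged face (up when flat), y points to the hinge. The strap is a rigid plate 36 mm wide and 3 mm thick; its last 16 mm are a tongue 28 mm wide.
- ridge_top (a point): centre of the top of the ridge across the strap, 6 mm long, 36 mm wide and 8 mm high, on the face that is uppermost when the strap lies flat; centred 85 mm from the hinge axis; axes as tongue_tip.
- lip_edge (a point): centre of the lower edge of the retaining lip, on the side towards the hinge, at box (0, -0.064, 0.0745). The lip is a fixed steel plate 50 mm wide and 3 mm thick that reaches 11.5 mm from this edge to its upright; the flat strap has 3 mm of room beneath it.
- jar: squat clear glass jar with a flat steel lid, 90 mm across, 94 mm high; loose bystander, origin: centre of its underside
- crock: small white ceramic crock with a closed steel lid, 84 mm across, 91 mm high; loose bystander, origin: centre of its underside
- tumbler: open stainless steel tumbler, 72 mm across, 85 mm high; loose bystander, origin: centre of its underside
- funnel: yellow plastic funnel standing on its wide mouth, spout up, 96 mm across, 105 mm high; loose bystander, origin: centre of its underside
- tin: round flat steel spice tin, 84 mm across, 52 mm high; loose bystander, origin: centre of its underside
- bowl: small white ceramic bowl, 84 mm across, 32 mm high; loose bystander, origin: centre of its underside
- spoon: bamboo spoon lying flat, 200 mm long along its x axis, 19 mm thick at most; loose bystander, origin: middle of its length, on its underside
Mind the look-alikes: they are no part of the job. What is shaped like the tiffin but blue is not meant.

How it is judged:
By the outcome, as a careful person would: the job done as asked, in the order asked, and still so for the second after the job is handed in, with the robot touching nothing.
It also fails if it takes over 43 s, if anything falls off the work surface, if the arm or the gripper's body presses on something with over 40 N, if the wrist force passes 120 N, or if a joint passes its speed limit or range.

## Working session

There is one attempt and no reset: what is moved stays moved. The work goes in short steps, each a Python script; the robot and the scene stay as the last script left them, time stands still between calls to the robot, and variables do not carry over. Pictures are saved under pics/ and viewed, and the job is handed in when it is done.

```bash
ls; mkdir -p pics; python3 - <<'E'
from workcell import bot
import cv2
for n in ("side","top","wrist"):
    c=bot.read_camera(n); cv2.imwrite(f"pics/{n}0.png",c["pixels"])
    print(n,c["fx"],c["cx"],c["cy"],c["k1"],c["R"],c["t"])
print(bot.current_clock(),bot.current_tool_rot())
E
```

```text
pics
side 485.1615091000113 313.0877623396509 196.06899090230152 -0.06262412600287304 [[-0.96282766 -0.2694825  -0.01849545]
 [-0.1700933   0.65806463 -0.73349793]
 [ 0.20983606 -0.70308614 -0.67943999]] [0.49682613 0.20486699 1.05012325]
top 467.68390670304893 322.4468327995298 203.0642557336857 -0.08539585045317556 [[ 0.00498286 -0.99983403 -0.01752372]
 [-0.99747622 -0.00372841 -0.07090335]
 [ 0.07082625  0.01783279 -0.99732925]] [-0.0514953   0.53244485  1.22419776]
wrist 326.80053447095963 318.3801529018297 199.21452363815717 -0.05231455449615776 [[ 0.43851091 -0.89872412 -0.00176953]
 [-0.86681992 -0.42346235  0.26325439]
 [-0.2373424  -0.11390606 -0.96472483]] [-0.57494653 -0.02951003  0.39157622]
0.15 [-2.66337041e+00  1.66423228e+00  1.57125666e-03]
```

View pics/side0.png

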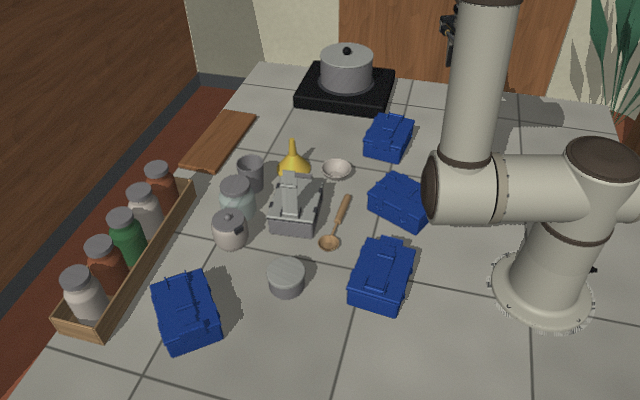

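View pics/top0.png

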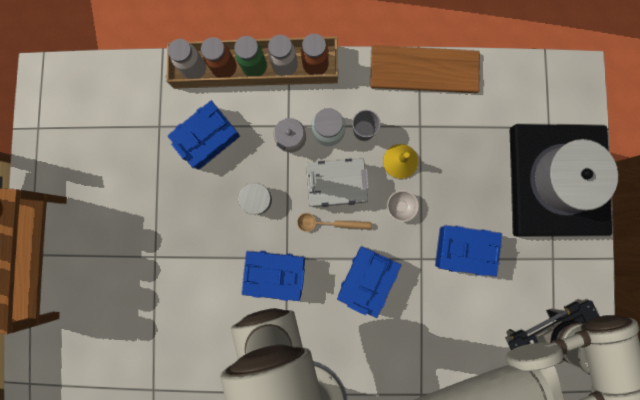

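View pics/wrist0.png

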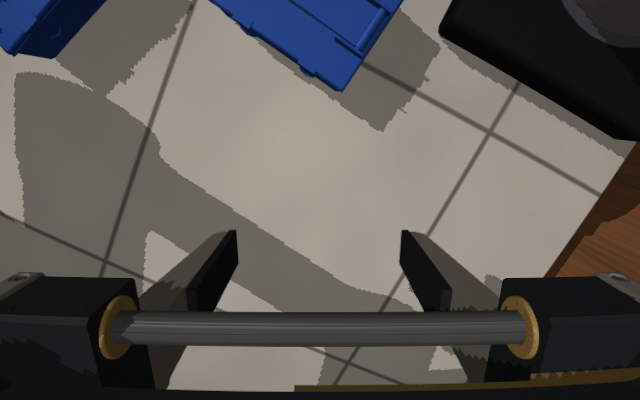

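```bash
python3 - <<'E'
import cv2,numpy as np
a=cv2.imread("pics/side0.png")[155:255,200:360]; b=cv2.imread("pics/top0.png")[130:230,260:420]
cv2.imwrite("pics/side0c.png",cv2.resize(a,None,fx=5,fy=5,interpolation=cv2.INTER_CUBIC))
cv2.imwrite("pics/top0c.png",cv2.resize(b,None,fx=5,fy=5,interpolation=cv2.INTER_CUBIC))
E
```

```text
(no output)
```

View pics/side0c.png

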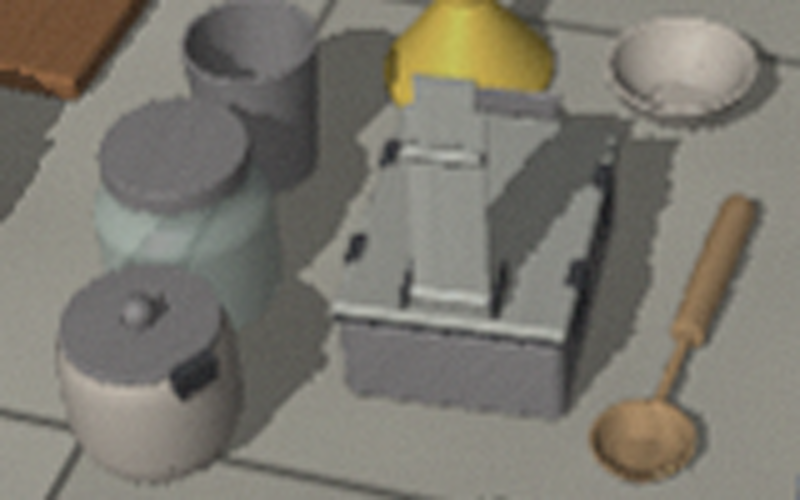

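View pics/top0c.png

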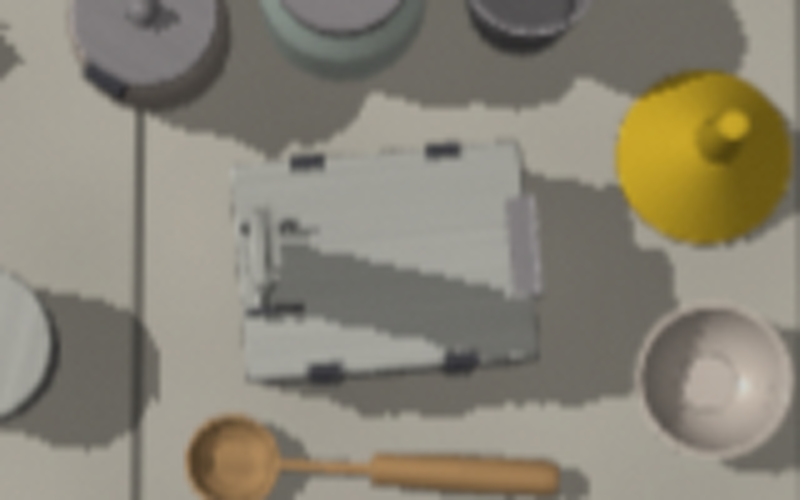

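```bash
cat > h.py <<'E'
import numpy as np,cv2
def ray(c,u,v):
    K=np.array([[c["fx"],0,c["cx"]],[0,c["fy"],c["cy"]],[0,0,1]]); 
    p=cv2.undistortPoints(np.array([[[u,v]]],float),K,np.array([c["k1"],0,0,0.]))[0,0]
    R=np.array(c["R"]);t=np.array(c["t"])
    d=R.T@np.array([p[0],p[1],1.]); return -R.T@t, d/np.linalg.norm(d)
def plane(c,u,v,z):
    o,d=ray(c,u,v); return o+d*(z-o[2])/d[2]
def tri(c1,p1,c2,p2):
    o1,d1=ray(c1,*p1);o2,d2=ray(c2,*p2)
    s=np.linalg.lstsq(np.c_[d1,-d2],o2-o1,rcond=None)[0]
    a=o1+s[0]*d1;b=o2+s[1]*d2
    return (a+b)/2,np.linalg.norm(a-b)
def proj(c,X):
    q=np.array(c["R"])@X+c["t"]; q=q[:2]/q[2]; q=q*(1+c["k1"]*(q@q))
    return np.array([c["fx"]*q[0]+c["cx"],c["fy"]*q[1]+c["cy"]])
E
python3 - <<'E'
from workcell import bot
from h import *
s=bot.read_camera("side");t=bot.read_camera("top")
P=lambda x,y:(260+(x-2)/5,130+(y-2)/5)
S=lambda x,y:(200+(x-2)/5,155+(y-2)/5)
np.set_printoptions(precision=4,suppress=True)
hsv=cv2.cvtColor(t["pixels"],cv2.COLOR_BGR2HSV)
for q in [(330,170),(345,190),(300,170),(360,210),(363,180),(290,215)]: print(q,hsv[q[1],q[0]])
for n,p,q in [("far+y",(235,168),(338,308)),("near+y",(250,380),(565,335)),("far-y",(518,143),None),("near-y",(538,358),None)]:
    print(n,plane(t,*P(*p),.064),tri(t,P(*p),s,S(*q)) if q else "")
for n,p,q in [("tipmid",(264,210),(410,80)),]: pass
print("lip",plane(t,*P(508,198),.0775),plane(t,*P(510,296),.0775))
for n,q in [("ridgeL",(400,155)),("ridgeR",(485,160)),("tipL",(413,80)),("tipR",(475,82))]: print(n,q,plane(s,*S(*q),.155 if 'r' in n else .19))
E
```

```text
(330, 170) [ 26  13 159]
(345, 190) [ 30  12 110]
(300, 170) [ 19  26 170]
(360, 210) [ 23  26 118]
(363, 180) [165   8 128]
(290, 215) [ 21  24 167]
far+y [ 0.6323 -0.0086  0.064 ] (array([ 0.6316, -0.0088,  0.0602]), np.float64(0.0027510084321776965))
near+y [ 0.5228 -0.0171  0.064 ] (array([ 0.5219, -0.0173,  0.0618]), np.float64(0.0020962558488879755))
far-y [ 0.6457 -0.1544  0.064 ] 
near-y [ 0.5346 -0.1644  0.064 ] 
lip [ 0.6152 -0.1483  0.0775] [ 0.5651 -0.1493  0.0775]
ridgeL (400, 155) [ 0.5964 -0.02    0.155 ]
ridgeR (485, 160) [ 0.5585 -0.0262  0.155 ]
tipL (413, 80) [ 0.5919 -0.0318  0.19  ]
tipR (475, 82) [ 0.565  -0.0372  0.19  ]
```

```bash
cat >> h.py <<'E'
from scipy.spatial.transform import Rotation as Ro
def down(yaw,sgn=1):
    x=sgn*np.array([np.cos(yaw),np.sin(yaw),0]);z=np.array([0,0,-1.]);y=np.cross(z,x)
    return Ro.from_matrix(np.c_[x,y,z]).as_rotvec()
E
python3 - <<'E'
from workcell import bot
from h import *
np.set_printoptions(precision=4,suppress=True)
t=bot.read_camera("top")
hsv=cv2.cvtColor(t["pixels"],cv2.COLOR_BGR2HSV)
m=((hsv[...,1]<19)&(hsv[...,2]>90)).astype(np.uint8)*255
w=np.zeros_like(m); w[150:215,295:375]=m[150:215,295:375]
w=cv2.morphologyEx(cv2.morphologyEx(w,cv2.MORPH_OPEN,np.ones((3,3))),cv2.MORPH_CLOSE,np.ones((5,5)))
cs,_=cv2.findContours(w,cv2.RETR_EXTERNAL,cv2.CHAIN_APPROX_NONE);c=max(cs,key=cv2.contourArea)
P=np.array([plane(t,*p[0],.064)[:2] for p in c])
(cx,sz,an)=cv2.minAreaRect((P*1000).astype(np.float32)); print(cv2.contourArea(c),cx,sz,an)
M=cv2.resize(np.hstack([w[140:225,285:385]]),None,fx=5,fy=5);cv2.imwrite("pics/mask.png",M)
wc=bot.read_camera("wrist");Rw=Ro.from_rotvec(bot.current_tool_rot()).as_matrix()
print("cam in tool",Rw.T@(-wc["R"].T@wc["t"]-bot.current_ee_pos()), "look",Rw.T@wc["R"].T[:,2])
for sg in (1,-1):
    for p in [(.575,.04,.25),(.575,.02,.13),(.585,-.11,.075)]:
        print(sg,p,bot.inverse_kinematics(p,down(np.radians(4.7),sg)))
E
```

```text
2444.5 (584.4813232421875, -88.02881622314453) (112.88652801513672, 156.1126251220703) 4.746373176574707
cam in tool [ 0.0009 -0.0747 -0.1707] look [-0.0003  0.2635  0.9647]
1 (0.575, 0.04, 0.25) [-0.1401  0.1399  1.5476 -0.      1.4541 -0.2221]
1 (0.575, 0.02, 0.13) [-0.1752  0.237   1.6796 -0.      1.225  -0.2572]
1 (0.585, -0.11, 0.075) [-0.3887  0.352   1.6559 -0.      1.1337 -0.4707]
-1 (0.575, 0.04, 0.25) [-0.1401  0.1399  1.5476 -0.      1.4541  2.9195]
-1 (0.575, 0.02, 0.13) [-0.1752  0.237   1.6796 -0.      1.225   2.8844]
-1 (0.585, -0.11, 0.075) [-0.3887  0.352   1.6559 -0.      1.1337  2.6709]
```

View pics/mask.png

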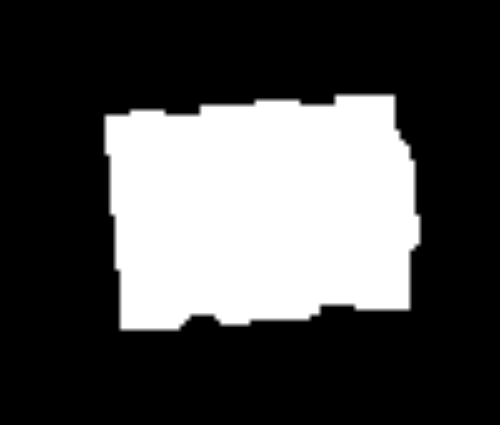

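```bash
python3 - <<'E'
from workcell import bot
from h import *
p=bot.current_ee_pos()
bot.line_to([p[0],p[1],.27])
bot.goto([.572,.05,.27],down(np.radians(4.75)))
for n in("wrist","top","side"):
    c=bot.read_camera(n);cv2.imwrite(f"pics/{n}1.png",c["pixels"])
    np.savez(f"{n}1.npz",**c)
print(bot.current_clock(),bot.current_ee_pos(),bot.current_contact_force())
E
```

```text
3.3333 [0.57208303 0.04926041 0.26998602] [0.47024231 0.56059842 0.79172403]
```

View pics/wrist1.png

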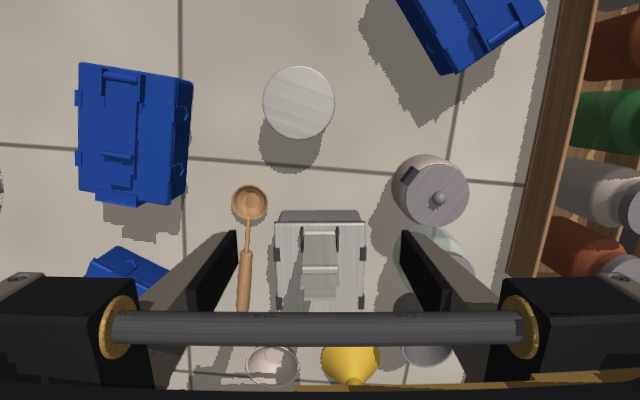

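```bash
python3 - <<'E'
import cv2
a=cv2.imread("pics/wrist1.png")[200:320,260:380];cv2.imwrite("pics/w1c.png",cv2.resize(a,None,fx=5,fy=5,interpolation=cv2.INTER_CUBIC))
a=cv2.imread("pics/side1.png")[155:255,250:350];cv2.imwrite("pics/s1c.png",cv2.resize(a,None,fx=5,fy=5,interpolation=cv2.INTER_CUBIC))
E
```

```text
(no output)
```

View pics/w1c.png

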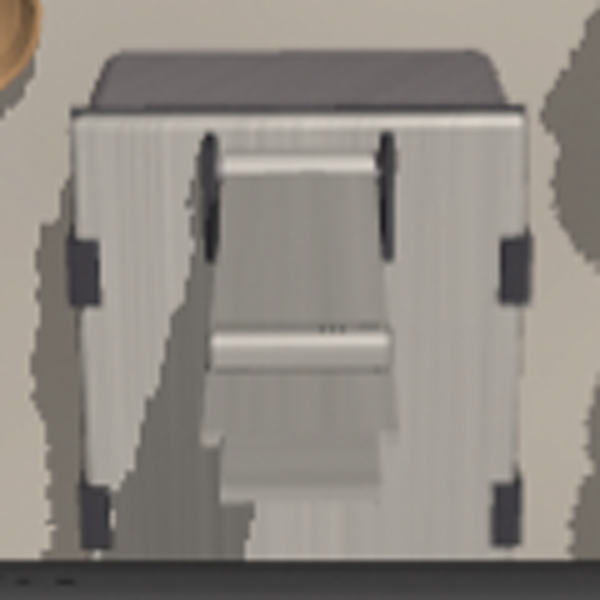

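View pics/s1c.png

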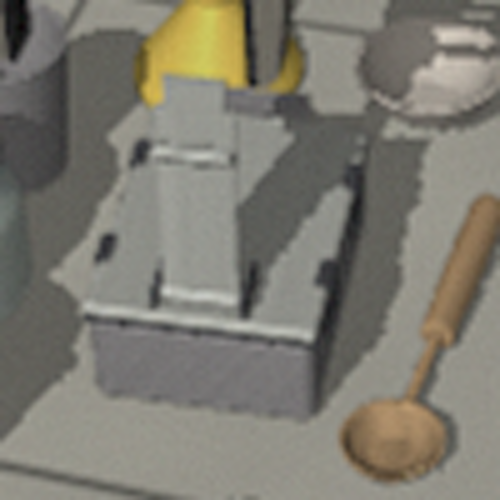

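```bash
python3 - <<'E'
from h import *
np.set_printoptions(precision=4,suppress=True)
w=np.load("wrist1.npz");s=np.load("side1.npz")
W=lambda x,y:(260+(x-2)/5,200+(y-2)/5)
S=lambda x,y:(250+(x-2)/5,155+(y-2)/5)
th=np.radians(4.75);c0=np.array([.584,-.0865]);R2=np.array([[np.cos(th),-np.sin(th)],[np.sin(th),np.cos(th)]])
for n,a,b in [("ridge",(301,345),(193,156)),("tip",(300,498),(196,78)),("hinge",(300,160),(201,298)),("cornL",(73,112),(316,337)),("cornR",(525,110),(85,310))]:
    X,e=tri(w,W(*a),s,S(*b)); print(n,X,e,"box",R2.T@(X[:2]-c0))
for a in [(73,112),(525,110)]:
    X=plane(w,*W(*a),.064);print(X,R2.T@(X[:2]-c0))
for a in [(316,337),(85,310)]:
    X=plane(s,*S(*a),.064);print('s',X,R2.T@(X[:2]-c0))
for p in [(0,.065,.07),(0,.065,.155),(0,.065,.192)]:
    print(proj(w,np.r_[R2@p[:2]+c0,p[2]]),proj(s,np.r_[R2@p[:2]+c0,p[2]]))
E
```

```text
ridge [ 0.5796 -0.0268  0.1517] 0.002130615296584374 box [0.0005 0.0599]
tip [ 0.5801 -0.0385  0.1874] 0.0025463422420349555 box [0.0001 0.0481]
hinge [ 0.5787 -0.0204  0.0682] 0.0029672557215460467 box [0.0002 0.0663]
cornL [ 0.5219 -0.0158  0.0606] 0.00403559900043972 box [-0.0561  0.0756]
cornR [ 0.6323 -0.0053  0.0617] 0.003920851695903658 box [0.0549 0.077 ]
[ 0.5239 -0.0133  0.064 ] [-0.0538  0.078 ]
[ 0.6337 -0.0038  0.064 ] [0.0564 0.0783]
s [ 0.5195 -0.0143  0.064 ] [-0.0583  0.0773]
s [ 0.6295 -0.0038  0.064 ] [0.0522 0.0786]
[318.3445 233.7198] [289.3628 213.4434]
[318.3169 265.9595] [287.3901 186.4083]
[318.2998 285.8362] [286.4675 173.7191]
```

```bash
cat >> h.py <<'E'
th=np.radians(4.75);c0=np.array([.5835,-.0858]);R2=np.array([[np.cos(th),-np.sin(th)],[np.sin(th),np.cos(th)]])
def W3(bx,by,z): return list(R2@np.array([bx,by])+c0)+[z]
def B3(p): return np.r_[R2.T@(np.array(p)[:2]-c0),p[2]]
def fold(t,r=.070):
    c,s=np.cos(t),np.sin(t)
    y=max(-r*c+.0015*s,-.082*c+.0095*s,-.122*c+.0015*s)
    return .065+y+.010, .070+r*s+.0015*c
E
python3 - <<'E'
from workcell import bot
from h import *
np.set_printoptions(precision=3,suppress=True)
bot.set_gripper(0.0)
y,z=fold(np.radians(85))
bot.line_to(W3(0,y+.03,z),max_speed=.2)
f0=bot.current_contact_force()
print(bot.current_clock(),f0,bot.current_opening())
for d in range(84,40,-6):
    y,z=fold(np.radians(d)); bot.line_to(W3(0,y,z),max_speed=.1)
    f=bot.current_contact_force()-f0
    print(d,B3(bot.current_ee_pos()),R2.T@f[:2],f[2])
for n in("top","side"):
    c=bot.read_camera(n);cv2.imwrite(f"pics/{n}2.png",c["pixels"][130:270,200:420].repeat(3,0).repeat(3,1))
print(bot.current_clock())
E
```

```text
5.5 [-0.269 -0.122  0.234] 0.004945744086409213
84 [0.    0.075 0.14 ] [ 0.415 -0.788] -1.1832904934468922
78 [-0.     0.067  0.139] [0.569 0.044] -0.14036204509233421
72 [-0.     0.058  0.137] [0.2   1.028] 0.1463632605335319
66 [-0.     0.05   0.134] [ 0.1   -0.414] -0.756820140689571
60 [-0.     0.042  0.131] [-0.605 -0.112] -0.4328849715878472
54 [-0.     0.035  0.127] [ 0.399 -0.031] 1.102971446199605
48 [-0.     0.029  0.123] [ 0.781 -0.198] -0.7324755039403537
42 [-0.     0.024  0.118] [ 0.673 -0.132] 0.5184767727533751
7.8167
```

View pics/side2.png

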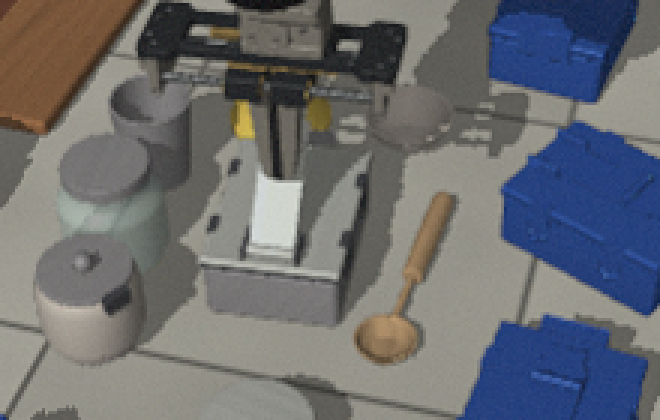

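```bash
cat >> h.py <<'E'
def F(bot,f0,n=6):
    a=[]
    for _ in range(n):
        bot.hold(.015); a.append(bot.current_contact_force())
    f=np.mean(a,0)-f0; return np.r_[R2.T@f[:2],f[2]]
F0=np.array([0.1,0.2,0.2])
E
python3 - <<'E'
from workcell import bot
from h import *
np.set_printoptions(precision=4,suppress=True)
for d in range(35,3,-8):
    y,z=fold(np.radians(d)); bot.line_to(W3(0,y,z),max_speed=.1)
    f=F(bot,F0,2); print(d,B3(bot.current_ee_pos()),f)
y,_=fold(0)
for z in np.arange(.0745,.066,-.001):
    bot.line_to(W3(0,y,z),max_speed=.05); f=F(bot,F0); print(round(z,4),B3(bot.current_ee_pos()),f)
    if f[2]>4: break
c=bot.read_camera("side");cv2.imwrite(f"pics/side3.png",c["pixels"][130:270,200:420].repeat(3,0).repeat(3,1))
print(bot.current_clock())
E
```

```text
35 [-0.0003  0.0184  0.111 ] [-0.4277 -0.3698 -0.6302]
27 [-0.0004  0.0132  0.1025] [-0.0271 -0.187   0.4158]
19 [-0.0004  0.0092  0.0936] [-0.3204 -0.4209 -0.0345]
11 [-0.0004  0.0066  0.0844] [-0.2303 -0.2964  0.291 ]
0.0745 [-0.0001  0.005   0.0744] [-0.3941 -0.442   0.2902]
0.0735 [0.0001 0.0049 0.0736] [-0.5372 -0.5074  0.307 ]
0.0725 [0.     0.005  0.0725] [-0.2766 -0.651   0.1181]
0.0715 [0.0001 0.0049 0.0717] [-0.5076 -0.302   1.7514]
0.0705 [0.0003 0.0049 0.0712] [-1.7414  0.028   5.5511]
10.8583
```

View pics/side3.png

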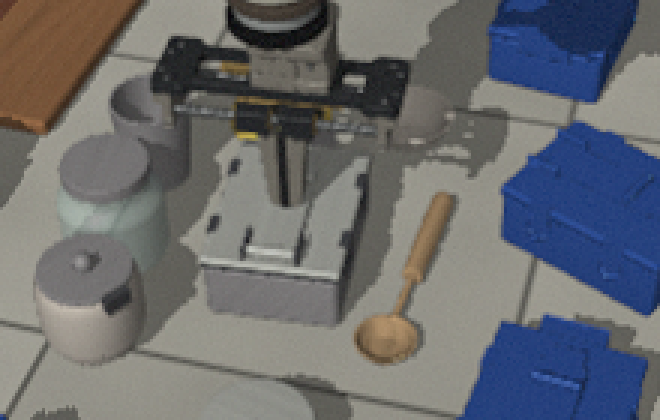

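```bash
python3 - <<'E'
from workcell import bot
from h import *
np.set_printoptions(precision=4,suppress=True)
y=.005
while y>-.0205:
    y-=.0015
    bot.line_to(W3(0,y,.0708),max_speed=.05); f=F(bot,F0,4); print(round(y,4),B3(bot.current_ee_pos()),f)
    if abs(f[1])>7 or f[2]>15: print("stop");break
c=bot.read_camera("side");cv2.imwrite(f"pics/side4.png",c["pixels"][130:270,200:420].repeat(3,0).repeat(3,1))
c=bot.read_camera("top");cv2.imwrite(f"pics/top4.png",c["pixels"][130:270,240:440].repeat(3,0).repeat(3,1))
print(bot.current_clock())
E
```

```text
0.0035 [0.0003 0.004  0.0712] [-0.4875  2.4977  5.1962]
0.002 [0.0002 0.0025 0.0712] [-0.9642  2.5318  5.2362]
0.0005 [0.0002 0.001  0.0712] [-0.8409  2.4023  5.1018]
-0.001 [ 0.0002 -0.0005  0.0712] [-0.9674  2.0305  5.1552]
-0.0025 [ 0.0003 -0.002   0.0712] [-1.1533  2.3342  5.8777]
-0.004 [ 0.0003 -0.0035  0.0712] [-1.0472  2.2499  4.7085]
-0.0055 [ 0.0003 -0.005   0.0712] [-0.4271  2.9943  5.136 ]
-0.007 [ 0.0003 -0.0065  0.0712] [-0.917   2.3907  4.867 ]
-0.0085 [ 0.0003 -0.008   0.0712] [-0.838   2.1853  5.2834]
-0.01 [ 0.0003 -0.0095  0.0712] [-0.6724  2.5137  5.4858]
-0.0115 [ 0.0003 -0.0109  0.0712] [-0.8936  2.7027  4.971 ]
-0.013 [ 0.0003 -0.0122  0.0711] [-0.7247  2.8958  4.9229]
-0.0145 [ 0.0003 -0.0137  0.0711] [-0.6803  3.433   5.1546]
-0.016 [ 0.0003 -0.0152  0.0711] [-0.4967  2.9091  4.6164]
-0.0175 [ 0.0003 -0.0167  0.0711] [-0.1214  2.7846  5.05  ]
-0.019 [ 0.0003 -0.0183  0.0711] [-0.0611  3.4843  5.03  ]
-0.0205 [ 0.0003 -0.0199  0.071 ] [-0.3715  2.9825  5.57  ]
16.3417
```

View pics/side4.png

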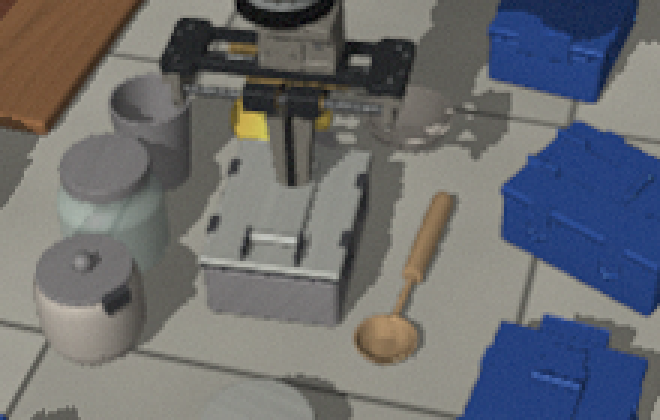

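View pics/top4.png

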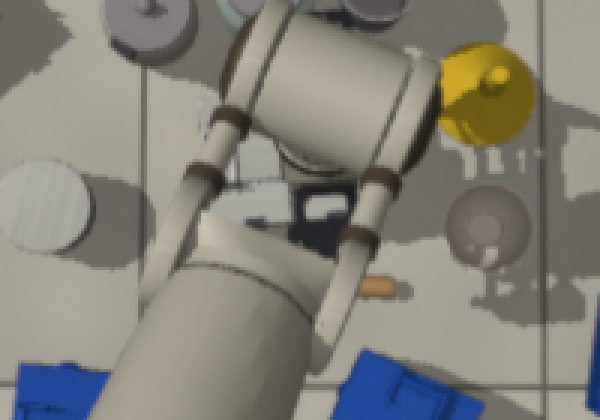

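```bash
python3 - <<'E'
from workcell import bot
from h import *
np.set_printoptions(precision=4,suppress=True)
y=-.0205
while y>-.033:
    y-=.001
    bot.line_to(W3(0,y,.0708),max_speed=.05); f=F(bot,F0,4); print(round(y,4),B3(bot.current_ee_pos()),f)
    if abs(f[1])>5.3 or f[2]>15: print("stop");break
c=bot.read_camera("side");cv2.imwrite(f"pics/side5.png",c["pixels"][130:270,200:420].repeat(3,0).repeat(3,1))
print(bot.current_clock())
E
```

```text
-0.0215 [ 0.0002 -0.0209  0.071 ] [-0.2533  2.9671  4.7195]
-0.0225 [ 0.0002 -0.0219  0.071 ] [-0.5187  3.5348  4.8471]
-0.0235 [ 0.0002 -0.0222  0.0709] [-0.0289  5.2226  5.1749]
-0.0245 [ 0.0001 -0.0222  0.0707] [0.4248 8.2801 5.4532]
stop
17.6583
```

View pics/side5.png

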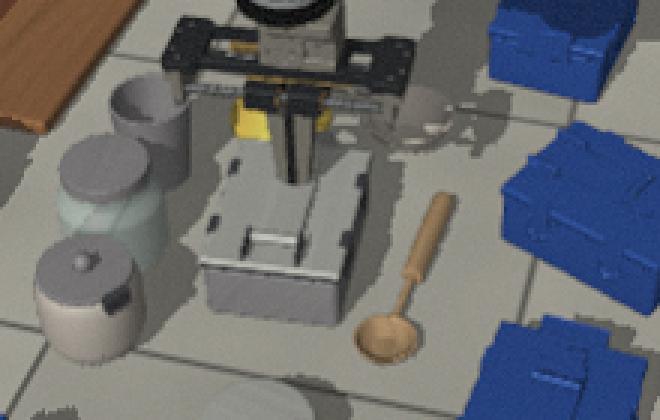

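```bash
python3 - <<'E'
from workcell import bot
from h import *
np.set_printoptions(precision=4,suppress=True)
bot.line_to(W3(0,-.0232,.0710),max_speed=.05); print(F(bot,F0,4))
bot.line_to(W3(0,-.0228,.0722),max_speed=.03); print(F(bot,F0,4))
bot.line_to(W3(0,-.0222,.11),max_speed=.1); print(F(bot,F0,4))
bot.line_to(W3(0,0.03,.27),max_speed=.2)
bot.goto(W3(0,0.136,.27),down(th))
for n in("wrist","top","side"):
    c=bot.read_camera(n);cv2.imwrite(f"pics/{n}6.png",c["pixels"]);np.savez(f"{n}6.npz",**c)
a=cv2.imread("pics/side6.png")[130:250,210:350];cv2.imwrite("pics/s6c.png",cv2.resize(a,None,fx=5,fy=5,interpolation=cv2.INTER_CUBIC))
a=cv2.imread("pics/top6.png")[130:230,260:420];cv2.imwrite("pics/t6c.png",cv2.resize(a,None,fx=5,fy=5,interpolation=cv2.INTER_CUBIC))
print(bot.current_clock())
E
```

```text
[0.0557 5.6732 4.9209]
[1.1839 4.7444 0.9068]
[ 0.2231 -0.1518 -0.2508]
20.525
```

View pics/s6c.png

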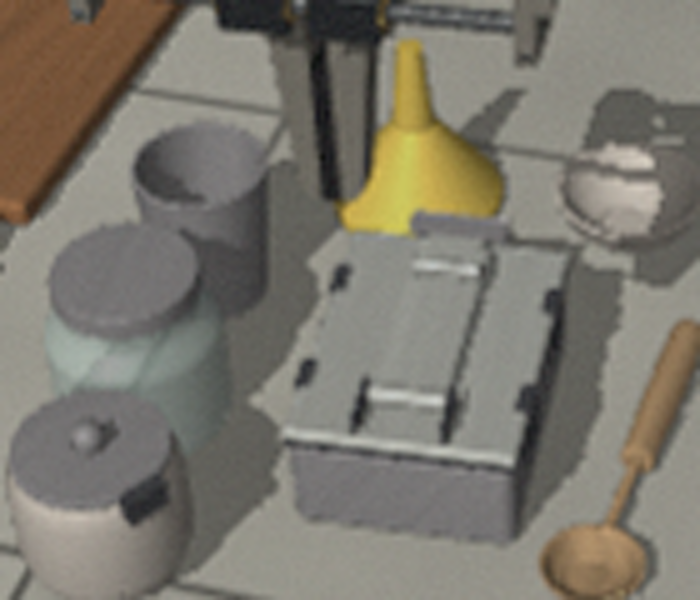

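View pics/t6c.png

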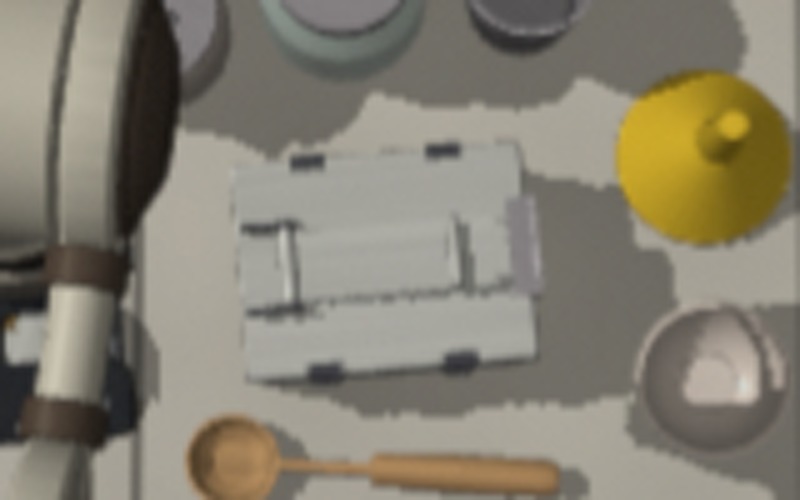

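View pics/wrist6.png

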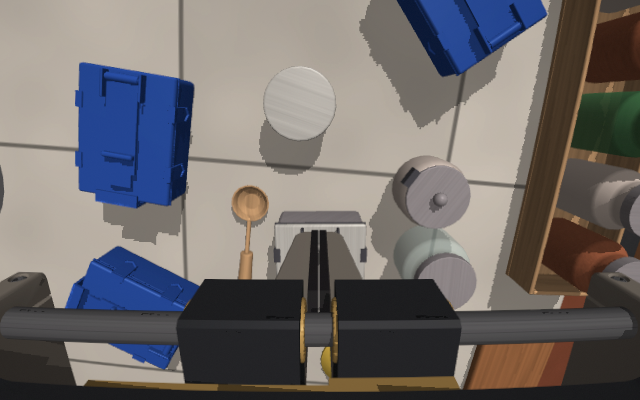

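```bash
python3 - <<'E'
from h import *
t=np.load("top6.npz");s=np.load("side6.npz")
T=lambda x,y:(260+(x-2)/5,130+(y-2)/5)
S=lambda x,y:(210+(x-2)/5,130+(y-2)/5)
for n,a,z in [("hinge",(288,262),.073),("ridge bright",(459,252),.0795),("lipedge",(509,248),.0775),("edge+y",(241,270),.064)]:
    print(n,B3(plane(t,*T(*a),z)).round(4))
for n,a,z in [("hinge",(408,398),.072),("ridge",(450,267),.0795),("lip top",(460,230),.0775)]:
    print('s',n,B3(plane(s,*S(*a),z)).round(4))
for n,a,b in [("ridge",(459,252),(450,267)),("hinge",(288,262),(408,398))]:
    X,e=tri(t,T(*a),s,S(*b));print(n,B3(X).round(4),e)
a0=cv2.imread("pics/top0.png");a6=cv2.imread("pics/top6.png")
d=cv2.absdiff(a0,a6).max(2)[100:240,300:420]
cv2.imwrite("pics/diff.png",cv2.resize(d,None,fx=5,fy=4)*3)
E
```

```text
hinge [0.0032 0.0492 0.073 ]
ridge bright [ 0.0006 -0.0377  0.0795]
lipedge [ 0.0008 -0.0633  0.0775]
edge+y [0.002  0.0738 0.064 ]
s hinge [-0.0012  0.0516  0.072 ]
s ridge [-0.0033 -0.0353  0.0795]
s lip top [-0.0018 -0.0661  0.0775]
ridge [-0.0008 -0.0381  0.0769] 0.0034034784816946387
hinge [0.0016 0.049  0.0693] 0.004045670183258687
```

View pics/diff.png

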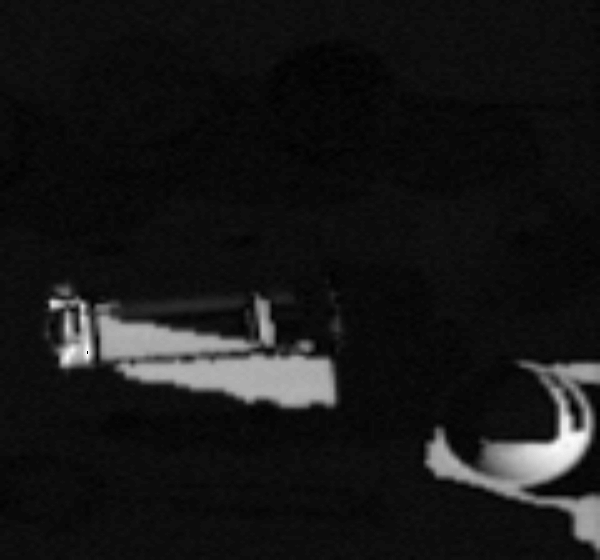

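```bash
python3 -c "
from workcell import bot
print(bot.current_contact_force());bot.job_done();print(bot.current_clock())"
```

```text
[-0.10405443 -0.06323852  0.79381661]
the job is handed in; nothing more can be done
the job is handed in; nothing more can be done
```

The tiffin box is ready to travel: the strap is folded across the lid and its end is tucked beneath the retaining lip. I handed the job in shortly after 20.5 s on the robot's clock.

- **What I did:** With the fingers shut, I folded the strap down and pressed it flat at about 5 N, with the fingertips at 71 mm. I then pushed it by its ridge towards the lip. The push ran at about 3 N and rose to 8.3 N at a hard stop, where the fingers stopped moving. I eased off, rose straight up and backed away.
- **Strap position:** After release the strap stays flat with its tongue under the lip. In box y, the top view puts the hinge at 49 mm (49 is fully home) and the ridge at about -38 mm (-36 expected).
- **Box and bystanders:** Before-and-after top views of the area around the box show only the strap and shadows changed. Where the arm blocked the top view, nothing looked moved in the side and wrist pictures.
- **Disagreements:** The two views missed each other by 2 to 4 mm, and lid heights came out at 60 to 62 mm instead of 64. Ridge contact seemed to come up to 5 mm later than expected in the force readings. The stop itself came within 1 mm of where I predicted it.

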